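Unlatch the paint case and hold its lid half open

ROBOT

A 6-joint arm with a two-finger parallel gripper is mounted at the origin on the work surface. World frame = base frame: x ahead of the robot, y to its left, z up, the work surface at z = 0. Lengths are in m, angles in rad, forces in N, time in s.
With the tool pointing down it reaches from about 0.375 to 0.925 m from the base axis. Payload 5.7 kg.
Tool frame: the origin (TCP) lies at the very end of the fingers, on their centre line; the grasp point (between the pads) lies 19 mm behind it (manip.grasp_offset is the distance from the TCP to the grasp point, in m); z points along the fingers, y is the line along which they close (so a half turn about z gives the same grasp; the last joint's range is limited). The gripper opens to 88 mm and grips with 3 to 60 N. Pads are 20 mm wide; open, the fingers measure 115 mm over their backs; the gripper's body (75 mm by 178 mm) begins 61 mm behind the grasp point.
Start: joints at [-1.429, 0.359, 1.51, -0, 1.272, -0.115], TCP at [0.152, -0.58, 0.198] pointing down, gripper open.
Joint ranges: [-2.97, 2.97], [-1.01, 2.36], [0.21, 2.38], [-0.96, 4.11], [0.2, 2.71], [-2.98, 2.98]. Speed limits (rad/s): [2.39, 2.39, 3.14, 3.14, 3.14, 3.14].

INTERFACE

Orientations are given as a unit quaternion [w, x, y, z].
In Python, from cell import manip, claw, inverse_kinematics, capture, get_calibration, hand_in gives the robot as it stands. The module is installed in compiled form; this text tells all that it offers. Calls block until the motion is done:
- manip.reach(position, orientation): joint-space move of the TCP to a pose.
- manip.line_to(position, attitude=None, v=0.15, threshold=None): straight line of the TCP; attitude=None keeps the orientation; v is the mean speed in m/s. With threshold (N) it stops when the force on the tool has changed by that much, and returns True; else False.
- manip.move_j(angles): joint-space move.
- claw.command_gripper(opening, f_grip=None): finger opening in m; f_grip is the grip in N (None keeps the last); returns when the fingers have stopped.
- manip.wait(seconds).
- inverse_kinematics(position, orientation): joint angles nearest the present ones, or None.
- capture(name): name is "scene" or "side" or "wrist"; returns (picture, depth): 384x512x3 uint8, red, green, blue; 384x512 float32, m along the optical axis (not along the pixel's ray), 0 where there is no reading.
- get_calibration(name): a dict with "camera_matrix" (3x3 intrinsics, pixels), "world_from_camera" (4x4, takes a point from camera to world coordinates). Camera axes: x right, y down, z forward; pixel columns grow to the right and rows downward; lengths in m; the calibration is good to about 2 mm. A picture is of the moment at which its call begins: read the wrist's pose just before it. get_calibration takes no time and is no camera call; for the wrist camera it gives the pose at the moment of the call.
A pose or a line that the arm cannot do raises manip.IKError and nothing moves.
- hand_in(): hands the job in; it is judged then, once.
Readings, each from a call of its own:
- manip.current_time(): time.
- manip.current_joint_positions(): joint angles.
- manip.current_joint_velocities(): joint speeds.
- manip.current_joint_torque(): joint torques, N m.
- manip.current_position(): TCP position.
- manip.current_orientation(): TCP orientation.
- manip.current_force(): force on the tool from outside, world axes, zero at the start.
- manip.current_moment(): the same for the moment, N m.
- manip.current_finger_gap(): finger opening in m.
- manip.current_grip_force(): force on a finger pad.
Only numpy, scipy, OpenCV 4.12 (cv2) and the standard library are available. Lean on these libraries where they do the work, as an engineer would, in place of code of your own. Each camera call takes 0.05 s, during which the arm holds its last target. There are 200 camera calls.

TASK

On the paint case, slide the catch along its track until its T-shaped head sits over the notch in the lid's front edge, which frees the lid. Then lift the lid by its bar handle and hold it open at 45 degrees (within 5 degrees), so that a bottle can be taken out; the lid falls shut if released, so finish while the gripper is still holding it, steady. Leave the catch at the notch, and do not knock over or shift the pots, tools and other things around.

Things in the scene. Friction and masses are not known exactly. Their poses are not given: they have to be found in the camera images.
- case: Paint case, fixed, may stand turned. Black box, mm: 228 deep (x), 340 wide (y). Origin under its middle, on the table; own x runs from its front (robot side, x = -125) to the hinge side (x = 103), y to its left. The front part (x -125 to -70) is a solid deck, top at z = 80, with an aluminium track (34 x 170 x 5 high, middle x = -98, y = 75); behind it six bottles lie under the lid.
- lid (a joint): Lid angle, rad: 0 shut and level, grows as the front edge rises; pi/4 is 45 degrees; stops at 1.4. Grey frame with clear window, 170 (x) by 340 (y), 8 thick, 0.3 to 0.55 kg, hinged on its far (+x) edge, axis along the case's y. It falls shut when not held. While the catch's head lies over it, it cannot rise more than about 1 degree.
- lid_hinge (a point): Point on the hinge axis, middle of the lid's far edge, at its underside: case frame x = 100, y = 0, z = 80.5 mm. Its axes turn with the lid: x along the lid away from the front edge, y along the hinge axis, z normal to the lid.
- lid_handle (a point): Middle of the lid's steel bar handle, on the bar's centre line. Bar 11 mm thick, 110 long, parallel to the hinge axis, 35 above the lid's top face, on two 8 mm posts 47 either side of the middle; turns with the lid. Lid frame (lid_hinge): x = -125, y = 0, z = 43; lid shut, case frame: x = -25, y = 0, z = 123.5.
- lid_notch (a point): Middle of the notch cut into the lid's front edge, at the lid's top face. The notch is 40 wide (y) and 30 deep (x), open to the front; with the lid shut its middle lies at case frame x = -55, y = 105, z = 88.5.
- latch (a joint): Position of the sliding catch along its track, m: 0 at the end nearest the case's middle, grows to the left (case +y), ends at 0.115. At 0.085 its head is centred over the notch and the lid can pass it, with 6 mm to spare on either side. Below or beyond, the head locks the lid. Stays where it is left; friction about 2 N.
- latch_grip (a point): Middle of the top face of the catch's upright grip block, steel, 24 (x) by 20 (y) by 40 high; grip's foot is at z = 85.5, its top at z = 125.5 in the case frame; x = -98, y = 20 plus the travel.
- latch_head (a point): Middle of the top face of the catch's flat T head (25 in x, 28 in y, 4 thick), on a 16 wide neck reaching from the grip towards the lid; 37.5 ahead (+x) of the grip's middle, top at z = 94.5, 2 mm clear above the shut lid.
- small_pot: To be left alone: small round paint pot, 32 across, 42 high, standing on the case's front deck near its right (-y) end. Origin under its middle (at its base).
- paint_bottle: To be left alone: squat paint bottle, 50 across, 75 high, on the table beside the case's left (+y) side. Origin under its middle (at its base).
- water_cup: To be left alone: white cup, 72 across, 85 high, on the table beside the case's right (-y) side. Origin under its middle (at its base).
- brush: To be left alone: flat brush, 180 long, 20 thick, 42 wide, lying in front of the case. Origin under its middle (at its base).
- palette: To be left alone: white mixing palette, disc 170 across, 8 thick, on the outer table. Origin under its middle (at its base).
- tape_roll: To be left alone: roll of tape lying flat, 90 across, 24 high, on the outer table. Origin under its middle (at its base).
- varnish_can: To be left alone: metal can, 60 across, 110 high, on the outer table. Origin under its middle (at its base).
- glue_jar: To be left alone: glass jar, 64 across, 85 high, on the outer table. Origin under its middle (at its base).

How it is judged:
By the outcome, as a careful person would: the job done as asked, in the order asked, and still so for the second after the job is handed in, while the arm keeps its last pose, push and grip.
It also fails if it takes over 51 s, if anything falls off the work surface, if the arm or the gripper's body presses on something with over 40 N, if the wrist force passes 120 N, or if a joint passes its speed limit or range.

## Working session

There is one attempt and no reset: what is moved stays moved. The work goes in short steps, each a Python script; the robot and the scene stay as the last script left them, time stands still between calls to the robot, and variables do not carry over. Pictures are saved under pics/ and viewed, at most 10 in all, crops included, and the job is handed in when it is done.

```bash
mkdir -p pics
python3 - <<'E'
from cell import *
import numpy as np, cv2
for n in("scene","side"):
    p,d=capture(n);c=get_calibration(n)
    cv2.imwrite(f"pics/{n}0.png",p[:,:,::-1]);np.savez(f"{n}0.npz",p=p,d=d,K=c["camera_matrix"],T=c["world_from_camera"])
    print(n,c["camera_matrix"].round(1).tolist(),np.round(c["world_from_camera"],3).tolist())
E
```

```text
scene [[378.1, 0.0, 256.4], [0.0, 378.1, 189.6], [0.0, 0.0, 1.0]] [[0.728, 0.387, -0.566, 1.355], [0.686, -0.414, 0.599, -0.857], [-0.002, -0.824, -0.567, 0.901], [0.0, 0.0, 0.0, 1.0]]
side [[398.3, 0.0, 256.8], [0.0, 398.3, 191.8], [0.0, 0.0, 1.0]] [[-0.88, -0.367, 0.301, 0.159], [-0.474, 0.662, -0.581, 0.769], [0.014, -0.654, -0.757, 1.111], [0.0, 0.0, 0.0, 1.0]]
```

View pics/scene0.png

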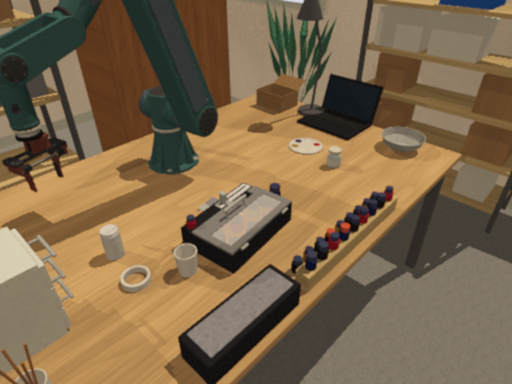

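View pics/side0.png

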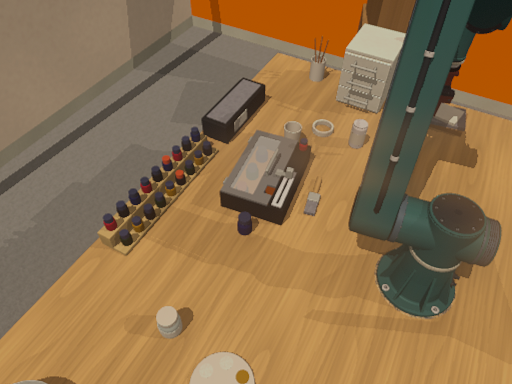

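The scene view shows the case around (240,225) px, with the red small pot at its near end (190,222). The side view shows it around (268,175), with the track and catch at about (285,180). I'll take the depth points in the lid and deck height band and fit the case rectangle.

```bash
cat > h.py <<'E'
import numpy as np, cv2
def cloud(d,K,T):
    v,u=np.mgrid[:d.shape[0],:d.shape[1]]
    P=np.stack([(u-K[0,2])/K[0,0]*d,(v-K[1,2])/K[1,1]*d,d],-1)
    return P@T[:3,:3].T+T[:3,3]
E
python3 - <<'E'
from h import *
boxes={"scene":(170,170,300,275),"side":(215,120,325,225)}
allp=[]
for n,(a,b,c,d) in boxes.items():
    z=np.load(n+"0.npz");P=cloud(z["d"],z["K"],z["T"])
    m=np.zeros(z["d"].shape,bool);m[b:d,a:c]=1;m&=z["d"]>0
    s=m&(P[...,2]>.065)&(P[...,2]<.1)
    k,lab,st,_=cv2.connectedComponentsWithStats(s.astype(np.uint8));i=1+st[1:,4].argmax();q=P[lab==i]
    r=cv2.minAreaRect(q[:,:2].astype(np.float32)*1000);print(n,st[i],r,np.percentile(q[:,2],[10,50,90]).round(4));print(cv2.boxPoints(r))
    hi=m&(P[...,2]>.112)&(P[...,2]<.14)
    k,lab,st,_=cv2.connectedComponentsWithStats(hi.astype(np.uint8))
    for j in range(1,k):
        if st[j,4]>3:print("hi",st[j],P[lab==j].mean(0).round(3), (P[lab==j].max(0)-P[lab==j].min(0)).round(3))
    im=cv2.resize(z["p"][b:d,a:c,::-1],None,fx=4 if n=="scene" else 4,fy=4,interpolation=cv2.INTER_CUBIC);cv2.imwrite(f"pics/{n}crop.png",im)
E
```

```text
scene [ 180  183  112   77 4240] ((594.0720825195312, -143.69363403320312), (239.69863891601562, 345.92144775390625), 6.846491813659668) [0.0789 0.0868 0.0902]
[[ 454.4588     13.746526]
 [ 495.69598  -329.7082  ]
 [ 733.68536  -301.1338  ]
 [ 692.4482     42.320923]]
hi [219 191   8   7  42] [ 0.507 -0.138  0.122] [0.027 0.021 0.018]
hi [223 194  23  19  97] [ 0.582 -0.151  0.126] [0.021 0.117 0.018]
hi [186 214   9   8  52] [ 0.526 -0.299  0.121] [0.027 0.03  0.014]
side [ 219  129   92   85 4391] ((594.692138671875, -145.0378875732422), (235.91375732421875, 350.0154724121094), 6.789904594421387) [0.0807 0.0881 0.0923]
[[ 456.87158    14.796492]
 [ 498.25354  -332.7641  ]
 [ 732.5127   -304.87225 ]
 [ 691.13074    42.688324]]
hi [300 138   8   7  39] [ 0.521 -0.295  0.123] [0.025 0.031 0.017]
hi [265 148  14  24  79] [ 0.576 -0.142  0.129] [0.022 0.118 0.017]
hi [286 167   8   8  49] [ 0.501 -0.131  0.124] [0.024 0.026 0.019]
```

View pics/sidecrop.png

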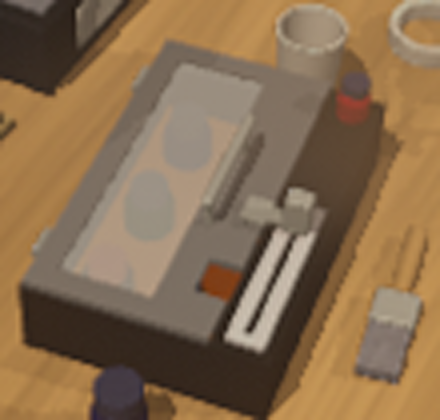

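View pics/scenecrop.png

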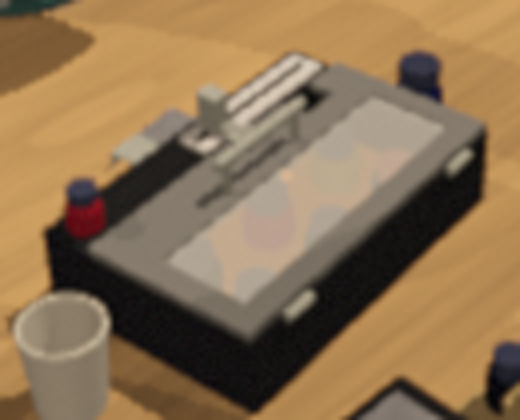

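The crops show the catch grip at the track's inner end (298,215 px in the side crop), the red notch at (218,282) and the handle bar at (235,175). Both views put the case at about (0.604, -0.143) with yaw +6.8°, and the grip at case (-0.098, 0.021), so travel is about 0. That agrees with the sizes given. Next I'll check IK for the arc and clearance for the approach.

```bash
cat >> h.py <<'E'
from cell import *
from scipy.spatial.transform import Rotation as Ro
def frame(O,yaw): return Ro.from_euler('z',yaw),np.array([O[0],O[1],0])
def quat(R): q=R.as_quat();return [q[3],q[0],q[1],q[2]]
# tool pointing down, y_tool along case y (slide) or case x (handle); tilt about case y (+: follows lid opening)
def att(yaw,close,tilt=0,flip=1):
    z=np.array([0,0,-1.]);y=np.array([0,1.,0] if close=='y' else [1.,0,0])*flip
    M=Ro.from_matrix(np.stack([np.cross(y,z),y,z],1))
    return quat(Ro.from_euler('z',yaw)*Ro.from_euler('y',tilt)*M)
def handle(th): # case frame
    l=np.array([-.125,0,.043]);return np.array([.1,0,.0805])+Ro.from_euler('y',th).apply(l)
def tcp(O,yaw,th,tool_tilt):
    R,o=frame(O,yaw);p=handle(th)+.019*Ro.from_euler('y',tool_tilt).apply([0,0,-1.]);return o+R.apply(p)
E
python3 - <<'E'
from h import *
O=(.604,-.1433);yaw=np.radians(6.8);R,o=frame(O,yaw)
for f in(1,-1):
    print("slide",f,[np.round(inverse_kinematics((o+R.apply(p)).tolist(),att(yaw,'y',0,f)),2) if inverse_kinematics((o+R.apply(p)).tolist(),att(yaw,'y',0,f)) is not None else None for p in([-.098,.02,.09],[-.098,.105,.09],[-.098,.02,.3])])
    for t0 in (0,-20,-30):
        for th in(0,22,45):
            j=inverse_kinematics(tcp(O,yaw,np.radians(th),np.radians(th+t0)).tolist(),att(yaw,'x',np.radians(th+t0),f));print(f,t0,th,None if j is None else np.round(j,2))
z=np.load("side0.npz");P=cloud(z["d"],z["K"],z["T"]);z2=np.load("scene0.npz");P=np.r_[P.reshape(-1,3),cloud(z2["d"],z2["K"],z2["T"]).reshape(-1,3)]
r=np.hypot(P[:,0],P[:,1]);a=np.degrees(np.arctan2(P[:,1],P[:,0]))
for k in range(-100,20,10):
    s=(a>=k)&(a<k+10)&(r>.4)&(r<.85)&(P[:,2]<1); print(k,np.percentile(P[s,2],[99,100]).round(2))
E
```

```text
slide 1 [array([-0.39,  0.38,  1.8 , -0.  ,  0.97, -2.08]), array([-0.24,  0.35,  1.85, -0.  ,  0.94, -1.93]), array([-0.39,  0.17,  1.53, -0.  ,  1.45, -2.08])]
1 0 0 [-0.36  0.45  1.62 -0.    1.07 -0.48]
1 0 22 [-0.26  0.65  1.2  -0.14  1.65 -0.36]
1 0 45 [-0.19  0.95  0.7  -0.28  2.23 -0.39]
1 -20 0 [-0.49  0.33  1.9   0.33  0.64 -0.85]
1 -20 22 [-0.33  0.45  1.49 -0.02  1.23 -0.45]
1 -20 45 [-0.23  0.72  1.   -0.15  1.83 -0.36]
1 -30 0 [-0.58  0.32  2.04  0.76  0.48 -1.33]
1 -30 22 [-0.39  0.37  1.64  0.08  1.01 -0.54]
1 -30 45 [-0.26  0.61  1.16 -0.1   1.62 -0.37]
slide -1 [array([-0.39,  0.38,  1.8 , -0.  ,  0.97,  1.06]), array([-0.24,  0.35,  1.85, -0.  ,  0.94,  1.21]), array([-0.39,  0.17,  1.53, -0.  ,  1.45,  1.06])]
-1 0 0 [-0.36  0.45  1.62 -0.    1.07  2.66]
-1 0 22 [-0.26  0.65  1.2  -0.14  1.65  2.78]
-1 0 45 [-0.19  0.95  0.7  -0.28  2.23  2.75]
-1 -20 0 [-0.49  0.33  1.9   0.33  0.64  2.29]
-1 -20 22 [-0.33  0.45  1.49 -0.02  1.23  2.69]
-1 -20 45 [-0.23  0.72  1.   -0.15  1.83  2.78]
-1 -30 0 [-0.58  0.32  2.04  0.76  0.48  1.81]
-1 -30 22 [-0.39  0.37  1.64  0.08  1.01  2.6 ]
-1 -30 45 [-0.26  0.61  1.16 -0.1   1.62  2.77]
-100 [0.01 0.04]
-90 [0.05 0.7 ]
-80 [0.7  0.72]
-70 [0.7  0.72]
-60 [0.23 0.23]
-50 [0.03 0.03]
-40 [0.1  0.13]
-30 [0.12 0.13]
-20 [0.13 0.13]
-10 [0.09 0.13]
0 [0.09 0.1 ]
10 [0.06 0.08]
```

Run:
```python
from h import *
O=(.604,-.1433);yaw=np.radians(6.8);R,o=frame(O,yaw)
p=np.array(manip.current_position());p[2]=.36;manip.line_to(p.tolist(),v=.3)
manip.reach((o+R.apply([-.07,.03,.36])).tolist(),att(yaw,'y',0,-1))
manip.wait(.2)
c=get_calibration("wrist");p,d=capture("wrist")
np.savez("w0.npz",p=p,d=d,K=c["camera_matrix"],T=c["world_from_camera"]);cv2.imwrite("pics/w0.png",p[:,:,::-1])
print(np.round(c["world_from_camera"],3).tolist(),manip.current_time(),manip.current_position())
P=cloud(d,c["camera_matrix"],c["world_from_camera"])
m=(d>0)&(P[...,2]>.112)&(P[...,2]<.14)
k,lab,st,_=cv2.connectedComponentsWithStats(m.astype(np.uint8))
for j in range(1,k):
    if st[j,4]>40:
        q=P[lab==j];top=q[q[:,2]>np.percentile(q[:,2],90)-.004];r=cv2.minAreaRect((top[:,:2]*1000).astype(np.float32));print(st[j],np.median(top[:,2]).round(4),r, R.inv().apply([r[0][0]/1000-o[0],r[0][1]/1000-o[1],0]).round(4))
```

```text
[[0.118, -0.961, -0.248, 0.598], [-0.993, -0.115, -0.03, -0.114], [0.0, 0.25, -0.968, 0.546], [0.0, 0.0, 0.0, 1.0]] 3.175 [ 0.53086313 -0.12235465  0.35997326]
[232 115 100  10 939] 0.1276 ((575.73388671875, -146.91470336914062), (10.68179702758789, 119.21749877929688), 6.810358047485352) [-0.0285 -0.0002  0.    ]
[381 167  24  22 407] 0.1215 ((519.8125, -298.2409973144531), (26.362302780151367, 26.709850311279297), 6.93565034866333) [-0.1019 -0.1439  0.    ]
[256 168  16  20 311] 0.1247 ((500.9787292480469, -134.50840759277344), (23.630056381225586, 19.02579689025879), 6.788050174713135) [-0.1013  0.0209  0.    ]
```

View pics/w0.png

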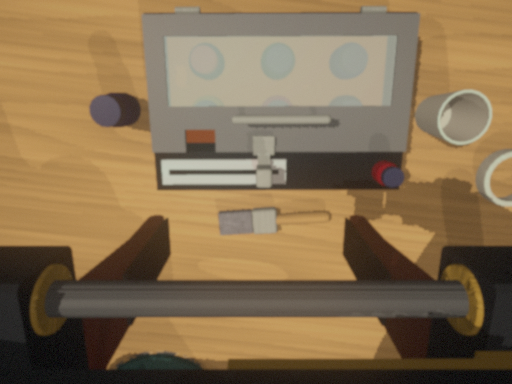

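The wrist view shows the grip at (264,175), the head at (263,146), the notch at (200,137) and the bar at (281,120). Grip height (0.125), bar length and yaw all match the sizes given. Averaged over the three views, the case origin is (0.602, -0.1435). Now I'll slide the catch.

Run:
```python
from h import *
O=(.602,-.1435);yaw=np.radians(6.8);R,o=frame(O,yaw);A=att(yaw,'y',0,-1)
W=lambda *c:(o+R.apply(c)).tolist()
C=lambda:R.inv().apply(np.array(manip.current_position())-o).round(4)
claw.command_gripper(.06)
manip.line_to(W(-.098,.021,.15),A,v=.2)
print("touch",manip.line_to(W(-.098,.021,.094),v=.1,threshold=8))
claw.command_gripper(.0,f_grip=15)
print(manip.current_finger_gap(),manip.current_grip_force(),np.round(manip.current_force(),1),C())
print("hit",manip.line_to(W(-.098,.105,.094),v=.06,threshold=25));manip.wait(.2)
print(manip.current_finger_gap(),np.round(manip.current_force(),1),C())
claw.command_gripper(.05);print(manip.current_time())
manip.line_to(W(-.098,.105,.17),v=.2)
manip.line_to(W(-.11,.105,.30),v=.3);manip.wait(.2)
c=get_calibration("wrist");p,d=capture("wrist")
np.savez("w1.npz",p=p,d=d,K=c["camera_matrix"],T=c["world_from_camera"])
P=cloud(d,c["camera_matrix"],c["world_from_camera"]);m=(d>0)&(P[...,2]>.112)&(P[...,2]<.14)
k,lab,st,_=cv2.connectedComponentsWithStats(m.astype(np.uint8))
for j in range(1,k):
    if st[j,4]>40:
        q=P[lab==j];top=q[q[:,2]>np.percentile(q[:,2],90)-.004];r=cv2.minAreaRect((top[:,:2]*1000).astype(np.float32));print(st[j],np.median(top[:,2]).round(4),r, R.inv().apply([r[0][0]/1000-o[0],r[0][1]/1000-o[1],0]).round(4))
cv2.imwrite("pics/w1.png",p[:,:,::-1]);print(manip.current_time())
```

```text
touch False
0.01993862638039891 14.999228417873383 [-0.8 -0.6  1.4] [-0.0979  0.0208  0.0941]
hit False
0.01973474868220371 [-0.9 -1.   5.6] [-0.0981  0.1054  0.0941]
8.825
[ 303   74  121   11 1309] 0.1275 ((575.5335693359375, -146.4054718017578), (9.592558860778809, 118.29541015625), 6.851418495178223) [-0.0266  0.0002  0.    ]
[248 139  19  24 438] 0.1246 ((490.87152099609375, -50.19135284423828), (23.279516220092773, 19.141454696655273), 7.176846027374268) [-0.0993  0.1058  0.    ]
[475 138  31  26 634] 0.1214 ((520.3709106445312, -298.242919921875), (25.9814510345459, 27.432126998901367), 8.678503036499023) [-0.0994 -0.144   0.    ]
10.1917
```

View pics/w1.png

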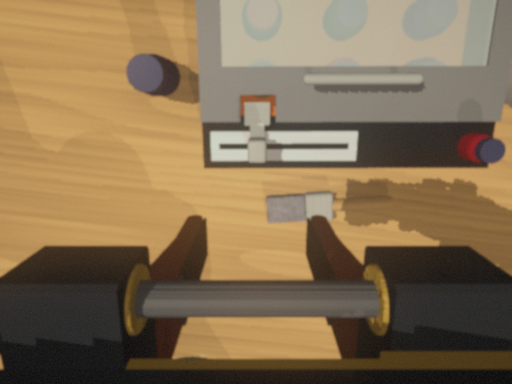

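The catch now sits centred over the notch: the notch spans 241–275 px and the head is at about 257. The measured grip-to-handle offset is 105.6 mm against a target of 105. Next I'll grip the handle and lift the lid along its arc.

```bash
python3 - <<'E'
from h import *
O=(.6012,-.1435);yaw=np.radians(6.8);R,o=frame(O,yaw)
t=tcp(O,yaw,0,0);A=att(yaw,'x',0,1);up=t+[0,0,.11]
manip.reach(up.tolist(),A)
claw.command_gripper(.05)
manip.line_to((t+[0,0,.04]).tolist(),v=.15)
print("touch",manip.line_to(t.tolist(),v=.06,threshold=8))
claw.command_gripper(0.,f_grip=30)
print(manip.current_finger_gap(),manip.current_grip_force(),np.round(manip.current_force(),1),manip.current_time())
for th in np.radians(np.arange(5,46,5)):
    hit=manip.line_to(tcp(O,yaw,th,th).tolist(),att(yaw,'x',th,1),v=.04,threshold=30)
    print(round(np.degrees(th)),hit,np.round(manip.current_force(),1),round(manip.current_finger_gap(),4))
    if hit:break
manip.wait(.5);print(manip.current_time(),np.round(manip.current_joint_velocities(),3),manip.current_grip_force())
for n in("side","scene"):
    p,d=capture(n);c=get_calibration(n);np.savez(n+"2.npz",p=p,d=d,K=c["camera_matrix"],T=c["world_from_camera"])
    cv2.imwrite(f"pics/{n}2.png",p[:,:,::-1])
E
cat > chk.py <<'E'
from h import *
O=(.6015,-.1435);R,o=frame(O,np.radians(6.8));n="side"
for n in("side","scene"):
    z=np.load(n+"2.npz");Q=R.inv().apply(cloud(z["d"],z["K"],z["T"]).reshape(-1,3)-o)[z["d"].ravel()>0]
    for s in(1,-1):
        y=Q[:,1]*s;q=Q[(y>.125)&(y<.168)&(Q[:,0]>-.06)&(Q[:,0]<.1)&(Q[:,2]>.095)&(Q[:,2]<.26)]
        if len(q)>20:
            e=q[:,[0,2]].astype(np.float32);l=cv2.fitLine(e,cv2.DIST_HUBER,0,.001,.001).ravel();print(n,s,len(q),"lid deg",np.degrees(np.arctan(-l[1]/l[0])).round(1),np.abs((e-l[2:])@[-l[1],l[0]]).mean().round(4))
E
python3 chk.py; python3 -c "
import cv2
cv2.imwrite('pics/b2.png',cv2.hconcat([cv2.resize(cv2.imread('pics/side2.png')[80:230,200:330],(390,450)),cv2.resize(cv2.imread('pics/scene2.png')[130:280,170:300],(390,450))]))"
```

```text
touch False
0.0006470897227912168 0.062055999878793955 [-0.2  0.4 -0.1] 14.2
5 False [-0.   0.4 -0.3] 0.0008
10 False [-0.7 -0.6 -0.2] 0.0006
15 False [0.6 1.1 0.4] 0.0008
20 False [ 0.1  1.  -0.8] 0.0006
25 False [-0.3  0.4 -0.2] 0.0006
30 False [ 0.3  0.2 -0.3] 0.0009
35 False [-0.2 -0.3 -0.4] 0.0006
40 False [-0.1  0.1 -1. ] 0.0005
45 False [-0.  -0.8 -0.5] 0.0006
18.525 [ 0.001  0.005 -0.002 -0.002  0.002 -0.001] 0.0
```

View pics/b2.png

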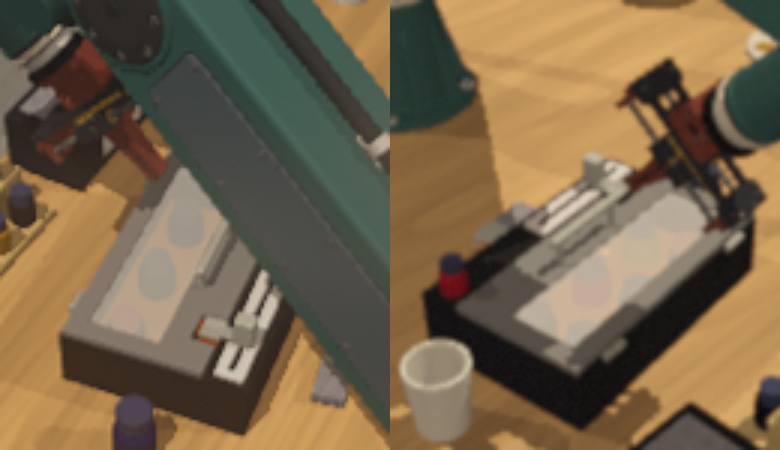

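The gripper closed on nothing (gap 0.6 mm) and the lid stayed shut. The side crop shows the head at (240,330) near the notch, and the bar unmoved. I'll find out why before trying again.

Run:
```python
from h import *
O=(.6012,-.1435);yaw=np.radians(6.8);R,o=frame(O,yaw)
print(manip.current_position(),tcp(O,yaw,np.pi/4,np.pi/4),tcp(O,yaw,0,0))
q=manip.current_orientation();M=R.inv()*Ro.from_quat(np.r_[q[1:],q[0]]);print(M.as_matrix().round(2))
print(manip.current_joint_positions())
# back up off the lid, along the tool axis
for n in("side","scene"):
    z=np.load(n+"2.npz");P=R.inv().apply(cloud(z["d"],z["K"],z["T"]).reshape(-1,3)-o).reshape(*z["d"].shape,3)
    for nm,b in dict(bar=([-.06,-.07,.113],[.01,.07,.14]),grip=([-.13,.06,.113],[-.075,.14,.14]),head=([-.07,.07,.09],[-.045,.14,.098])).items():
        m=(P>b[0]).all(-1)&(P<b[1]).all(-1)&(z["d"]>0);q=P[m]
        if len(q):print(n,nm,len(q),q.min(0).round(3),q.max(0).round(3),np.median(q,0).round(3))
```

```text
[ 0.6295571  -0.14010054  0.18589081] [ 0.62958115 -0.14011575  0.18585891] [ 0.57637586 -0.1464601   0.1045    ]
[[-0.    0.71 -0.71]
 [ 1.    0.   -0.  ]
 [-0.   -0.71 -0.71]]
[-0.19032562  0.94775762  0.71114195 -0.27452089  2.22526007 -0.39181314]
side bar 61 [-0.029 -0.029  0.115] [-0.019  0.061  0.135] [-0.025  0.022  0.13 ]
side grip 48 [-0.109  0.096  0.114] [-0.086  0.12   0.131] [-0.098  0.111  0.126]
side head 60 [-0.07  0.07  0.09] [-0.045  0.138  0.098] [-0.059  0.109  0.095]
scene bar 96 [-0.027 -0.059  0.114] [-0.015  0.06   0.132] [-0.02  -0.007  0.127]
scene grip 38 [-0.107  0.093  0.113] [-0.082  0.116  0.128] [-0.092  0.1    0.123]
scene head 30 [-0.069  0.072  0.09 ] [-0.046  0.122  0.098] [-0.059  0.106  0.095]
```

Run:
```python
from h import *
O=(.602,-.1435);yaw=np.radians(6.8);R,o=frame(O,yaw)
C=lambda:R.inv().apply(np.array(manip.current_position())-o).round(4)
t=tcp(O,yaw,0,0);A=att(yaw,'x',0,1);up=t+[0,0,.11]
manip.reach(up.tolist(),A);claw.command_gripper(.05);manip.wait(.2)
print(C(),manip.current_finger_gap())
print("touch",manip.line_to(t.tolist(),v=.1,threshold=8));manip.wait(.2)
print(C(),t,manip.current_position(),manip.current_finger_gap(),np.round(manip.current_force(),1))
c=get_calibration("wrist");p,d=capture("wrist");cv2.imwrite("pics/w3.png",p[:,:,::-1])
claw.command_gripper(.02,f_grip=10);print(manip.current_finger_gap());claw.command_gripper(0.,f_grip=30);manip.wait(.2)
print(manip.current_finger_gap(),manip.current_grip_force(),np.round(manip.current_force(),1),C(),manip.current_time())
p,d=capture("scene");cv2.imwrite("pics/s3.png",p[:,:,::-1])
a=cv2.resize(cv2.imread("pics/w3.png"),(400,300));b=cv2.resize(p[150:250,180:313,::-1],(400,300));cv2.imwrite("pics/c3.png",cv2.hconcat([a,b]))
```

```text
[-0.025  -0.      0.2146] 0.04994688588120827
touch False
[-0.0246 -0.0002  0.1051] [ 0.57717586 -0.1464601   0.1045    ] [ 0.57755307 -0.14661908  0.10509353] 0.05022177655110947 [-0.3 -0.3 -0.2]
0.0197094852004818
8.668414770196086e-05 0.09967055171728134 [-0.8 -0.7  0.2] [-0.025  -0.      0.1045] 23.4583
```

View pics/c3.png

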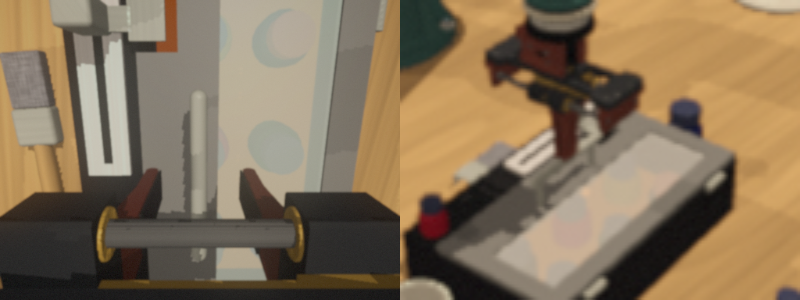

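The wrist view (left) shows the bar at column 198, well centred between the fingertips at 140 and 258, yet the fingers closed completely. I'll measure the actual fingertip and bar heights from depth.

Run:
```python
from h import *
O=(.602,-.1435);yaw=np.radians(6.8);R,o=frame(O,yaw)
ims=[]
for n in("scene","side","wrist"):
    c=get_calibration(n);p,d=capture(n);P=R.inv().apply(cloud(d,c["camera_matrix"],c["world_from_camera"]).reshape(-1,3)-o).reshape(*d.shape,3)
    red=(p[...,0].astype(int)-p[...,1]>30)&(p[...,0]<150)
    m=(d>0)&(abs(P[...,0]+.025)<.04)&(abs(P[...,1])<.03)&(P[...,2]>.095)&(P[...,2]<.2)
    print(n,"all z hist",np.histogram(P[m][:,2],np.arange(.095,.2,.01))[0],"red min z",np.sort(P[m&red][:,2])[:5].round(4), "red x range",(P[m&red][:,0].min(),P[m&red][:,0].max()) if (m&red).any() else None)
    b=(d>0)&(abs(P[...,0]+.025)<.02)&(abs(P[...,1])<.07)&(P[...,2]>.115)&(P[...,2]<.135)&~red
    if b.any():print("  bar y",P[b][:,1].min().round(3),P[b][:,1].max().round(3),"x",np.median(P[b][:,0]).round(4))
    if n=="wrist":cv2.imwrite("pics/w4.png",p[:,:,::-1])
```

```text
scene all z hist [ 0  0 10 25 19 18 20 17 27 20] red min z [0.1338 0.1356 0.1365 0.1368 0.138 ] red x range (np.float64(-0.03788785579596615), np.float64(-0.007418826103308853))
  bar y -0.059 0.058 x -0.0207
side all z hist [ 1  0  0 17 17 14 12 16 15 18] red min z [0.1355 0.1363 0.137  0.1392 0.1395] red x range (np.float64(-0.03366186314366407), np.float64(-0.017094351752641197))
  bar y -0.054 0.06 x -0.0262
wrist all z hist [  0   0  54 923 317 398 435 156 119  68] red min z [0.1317 0.1317 0.1321 0.1325 0.1326] red x range (np.float64(-0.03445755285558288), np.float64(-0.01624991738121597))
  bar y -0.059 0.061 x -0.0257
```

View pics/w4.png

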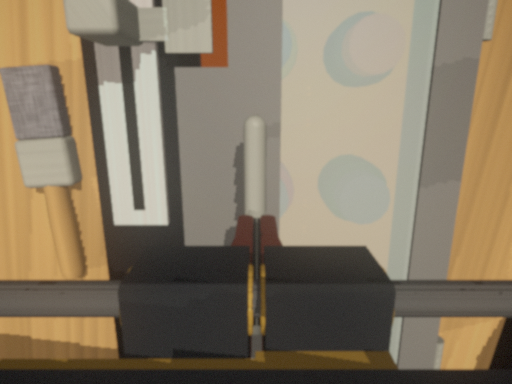

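In all three views the finger ends sit at z≈0.131, just above the bar top (0.129), while the TCP reads 0.1045. So the real fingertips are about 26 mm short of the reported TCP. In w4 the closed fingers at (257,232) are on top of the bar. A light touch on the bar will confirm the offset.

Run:
```python
from h import *
print("grasp_offset",manip.grasp_offset)
p=np.array(manip.current_position());p[2]-=.012
print(manip.line_to(p.tolist(),v=.015,threshold=4),manip.current_position(),np.round(manip.current_force(),1),manip.current_time())
p=np.array(manip.current_position());p[2]+=.006;manip.line_to(p.tolist(),v=.05)
```

```text
grasp_offset 0.0187
True [ 0.57717132 -0.14646207  0.10438349] [-0.8 -0.3  4.2] 23.8917
```

Contact came at TCP z=0.1044 where the bar top is at 0.129, so the fingertips are 24.6 mm short of the TCP. I'll use a grasp offset of 0.0433 m, and only lift if the gap reads about 11 mm.

```bash
sed -i 's/\.019\*Ro/.0433*Ro/' h.py
python3 - <<'E'
from h import *
O=(.602,-.1435);yaw=np.radians(6.8);R,o=frame(O,yaw)
claw.command_gripper(.05)
t=tcp(O,yaw,0,0)
hit=manip.line_to(t.tolist(),v=.06,threshold=8)
claw.command_gripper(0.,f_grip=30);g=manip.current_finger_gap()
print(hit,g,manip.current_grip_force(),np.round(manip.current_force(),1),manip.current_position(),manip.current_time())
if not hit and .009<g<.013:
  for th in np.radians(np.arange(5,46,5)):
    hit=manip.line_to(tcp(O,yaw,th,th).tolist(),att(yaw,'x',th,1),v=.04,threshold=25)
    print(round(np.degrees(th)),hit,np.round(manip.current_force(),1),round(manip.current_finger_gap(),4))
    if hit:break
  manip.wait(.3);print(manip.current_time(),manip.current_grip_force())
  for n in("side","scene"):
    p,d=capture(n);c=get_calibration(n);np.savez(n+"2.npz",p=p,d=d,K=c["camera_matrix"],T=c["world_from_camera"])
    cv2.imwrite(f"pics/{n}2.png",p[:,:,::-1])
E
python3 chk.py; python3 -c "
import cv2
cv2.imwrite('pics/b4.png',cv2.hconcat([cv2.resize(cv2.imread('pics/side2.png')[80:230,200:330],(390,450)),cv2.resize(cv2.imread('pics/scene2.png')[130:280,170:300],(390,450))]))"
```

```text
False 0.010456089148923126 30.002928972244263 [-3.  -0.4  4.5] [ 0.57630286 -0.14654949  0.08022024] 26.4333
5 False [-3.8 -1.9 -1.3] 0.0104
10 False [-4.7 -2.  -1.4] 0.0099
15 False [-4.3 -3.1 -0.4] 0.0103
20 False [-5.7 -2.  -0.2] 0.0104
25 False [-6.3 -2.1  1.7] 0.0105
30 False [-6.  -1.7  2.5] 0.01
35 False [-5.4 -0.9  2. ] 0.0105
40 False [-5.6 -1.3  2.7] 0.01
45 False [-5.9 -0.9  3.4] 0.01
30.5583 30.001544952392578
side 1 219 lid deg 45.5 0.0014
scene 1 24 lid deg 46.3 0.0018
scene -1 583 lid deg 45.5 0.0018
```

View pics/b4.png

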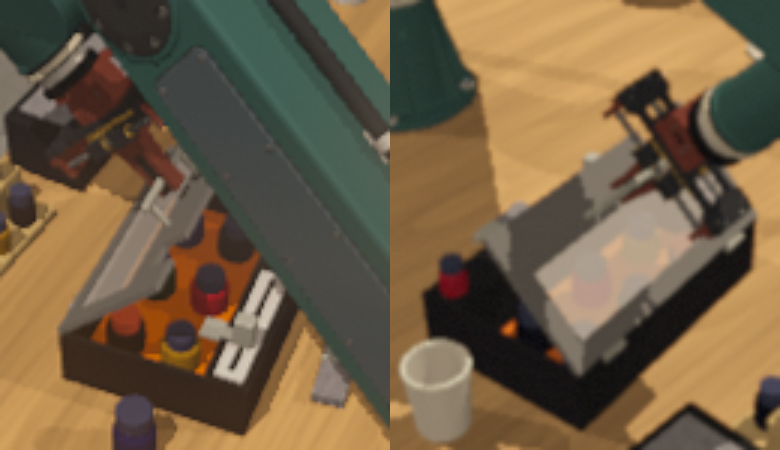

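Both crops show the lid open, measured at 45.5°. The bar is still gripped (gap 10 mm, 30 N), the catch is unmoved at (235,328), and the pot, bottle and cup are where they were. Handing in.

```bash
python3 -c "
from cell import *
print(manip.current_joint_velocities().round(3),manip.current_finger_gap(),hand_in())"
```

```text
the job is handed in; nothing more can be done
[-0.002 -0.    -0.002 -0.    -0.     0.001] 0.010269064097197038 None
```

The job is handed in: the catch is at the notch (within about 1 mm) and the lid is held steady at about 45.5°, at roughly 31 s; the first lift closed on nothing because the fingertips sit about 25 mm short of the reported TCP, so I corrected for that and lifted again.

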